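Refit a kitchen canister's double lid and lift off only the outer lid

TASK

Swing the clamp lever round past a quarter turn so that it is well clear of the metal canister's open mouth, then carry the washed double lid over in one piece, the wooden outer lid riding on the green inner one, and lower it onto the canister until the inner lid sits fully home. Then lift only the outer lid, so that its underside can be wiped, leaving the inner lid seated and undisturbed, and finish still holding the outer lid level and motionless in the air, about 10 cm above where it sat: do not put it down or let go. The lids must not come apart before the inner one is seated, and the mug, jar and bowl stay where they are.

Things in the scene. Friction and masses are not known exactly. Their poses are not given: they have to be found in the camera images.
- canister: Square metal canister with a wooden band, fixed, 100 x 100 mm outside, rim 100 mm above the counter, walls 4 mm, mouth 92 x 92 mm inside, inner floor at 8 mm. Origin: centre of its underside. Its x axis points from its centre to the clamp's upright post (axis 68 mm from the centre; hub 22 mm across, top 116 mm above the counter); z up.
- mouth (a point): Centre of the canister's mouth, in the plane of the rim (100 mm above the counter); axes as the canister's.
- clamp (a joint): Clamp lever's angle, rad, turning level about the upright post. 0: the lever lies across the middle of the mouth, handle across from the post (canister's -x). Growing = counterclockwise from above (handle goes towards the canister's -y); stop at 2.1. Starts at 0 to 0.35; past 1.45 is clear. Friction of 0.06 N m keeps it where it is left.
- clamp_handle (a point): Grip point on the clamp lever's upright red handle, a round peg 16 mm across whose top is 20 mm above this point and which can be gripped down to 20 mm below it (collar and steel bar below that, bar's top 114 mm above the counter); 124 mm from the hinge axis. 138 mm above the counter.
- clamp_hinge (a point): Point on the clamp lever's upright hinge axis, at the height of the lever's bar (110 mm above the counter).
- inner_lid: Green inner lid, loose, 0.16 kg, on a fixed blue drying mat 6 mm high. Origin: centre of its underside, z up. Square plug 86 x 86 mm, 14 mm deep (lowest 5 mm only 78 x 78), under a flange 94 x 94 mm, z 14 to 19 mm, that rests on the canister's rim: seated, the origin is 14 mm below the rim. Fits at any quarter turn. Two upright tabs: see tabs.
- tabs (a point): Point midway between the inner lid's two upright tabs, 51 mm above its underside, the height to grip; axes as the inner lid's. Tabs at y = -30.5 and +30.5 mm, each 24 mm along x, 5 mm thick, z 19 to 69 mm over the lid's underside; 66 mm over their outer faces. Gripping both from outside along y carries the inner lid with the outer lid lying loose on it.
- outer_lid: Wooden outer lid, loose, 0.12 kg, lying on the inner lid's flange, lined up with it. Origin: centre of the underside of its plate (19 mm above the inner lid's origin when nested), z up. 104 x 104 mm, plate 4 mm thick, skirt 4 mm down round the flange (2 mm play); in each y edge a notch 40 mm wide along x, 27 mm deep, where the tabs stand up through it.
- knob (a point): Grip point in the outer lid's black knob, 28 mm above the outer lid's origin. The knob stands at the plate's centre: 22 mm along x, 30 mm along y, from 4 to 38 mm above the origin. Gripping it along x keeps the fingers clear of the tabs (the tabs are 56 mm apart inside and rise to 50 mm above the outer lid's origin).
- mug: Blue ceramic mug, 80 mm across, 90 mm tall, a bystander. Origin: centre of its underside.
- jar: Amber jar with a metal cap, 68 mm across, 110 mm tall, a bystander. Origin: centre of its underside.
- bowl: White bowl, 100 mm across, 50 mm tall, a bystander. Origin: centre of its underside.
Mind the look-alikes: they are no part of the job. Several things have the shape of the outer_lid; the one meant has the colours described above. Of the things shaped like the inner_lid, the green one is meant.

How it is judged:
By the outcome, as a careful person would: the job done as asked, in the order asked, and still so for the second after the job is handed in, while the arm keeps its last pose, push and grip.
It also fails if it takes over 72 s, if anything falls off the work surface, if the arm or the gripper's body presses on something with over 40 N, if the wrist force passes 120 N, or if a joint passes its speed limit or range.

ROBOT

A 6-joint arm with a two-finger parallel gripper is mounted at the origin on the work surface. World frame = base frame: x ahead of the robot, y to its left, z up, the work surface at z = 0. Lengths are in m, angles in rad, forces in N, time in s.
With the tool pointing down it reaches from about 0.35 to 0.775 m from the base axis. Payload 5.5 kg.
Tool frame: the origin (TCP) lies on the centre line of the jaws, within the pads' length; the fingertips stand 19 mm ahead of it and the grasp point (between the pads) is the TCP (bot.nose_length is the distance from the TCP to the fingertips, in m); z points along the fingers, y is the line along which they close (so a half turn about z gives the same grasp; the last joint's range is limited). The gripper opens to 85 mm and grips with 20 to 120 N. Pads are 22 mm wide; open, the fingers measure 114 mm over their backs; the gripper's body (76 mm by 85 mm) begins 54 mm behind the grasp point. The pads swing forward as they close: fully open they stand 13 mm farther back than shut.
Start: joints at [1.104, 0.313, 0.046, 1.304, 0, 1.431], TCP at [0.185, 0.545, 0.25] pointing down, gripper open.
Joint ranges: [-2.76, 2.76], [-0.86, 1.69], [-1.03, 1.26], [-2.2, 2.34], [-1.47, 1.5], [-3.14, 3.14]. Speed limits (rad/s): [2.57, 2.57, 3.14, 3.14, 3.14, 3.14].

INTERFACE

Orientations are given as a unit quaternion [w, x, y, z].
In Python, from bench import bot gives the robot as it stands.
- The arm moves only by the tool carry_out, never from a script. Its arguments are lists of equal length, an entry for each row: "gripper": the closure, from 0 (fully open) to 1 (shut); "dp": the shift along the tool's x, y, z in units of 40 mm (1.0 is 40 mm), a list of three; "rotation": the turn, a rotation vector about the tool's x, y, z in units of 8 degrees (1.0 is 8 degrees), a list of three. In form: {"gripper": [gripper, ...], "dp": [[tx, ty, tz], ...], "rotation": [[wx, wy, wz], ...]}. A call has 1 to 12 rows; each row is the pose to reach, as a shift and turn from the pose commanded when the call began, along the tool's axes at that moment; what a row does not reach only later rows make up. A row lasts 1/8 s, in which the tool goes at most 62.5 mm and 10.7 degrees, less where a joint would pass 70% of its speed; a pose out of reach is approached as far as the arm can. A call with a gripper value outside its range is refused whole. The fingers move at their own pace and stop on an object; "squeeze" is the grip in N (left out, the last holds). Time passes only in rows, so rows that repeat a pose let the fingers close. It gives the time, the measured TCP pose, the force, the opening and the grip force at its end, in the units of the state.
- bot.get_obs(): the state, without advancing time (a new reading comes with each control period).
- bot.read_camera(name): name is "scene" or "top" or "wrist"; returns a dict with "frame" (384x512x3 uint8, red, green, blue), "range_z" (384x512 float32, m along the optical axis (not along the pixel's ray), 0 where there is no reading), "fx", "fy", "cx", "cy" (pixels), "D" ([k1, k2, p1, p2, k3] as OpenCV has them; the pictures are not rectified), "origin" and "attitude" of the camera in the world. Camera axes: x right, y up, looking along -z (the intrinsics and any distortion apply to the point x, -y, -z); pixel columns grow to the right and rows downward; lengths in m; the calibration is good to about 2 mm. A picture is of the moment at which its call begins.
- bot.close_job(): hands the job in; it is judged then, once.
The state is a dict: "time_s": time; "joint_positions": joint angles; "joint_vel": joint speeds; "joint_torque": joint torques, N m; "eef_pos": TCP position; "tcp_rot": TCP orientation; "contact_force": force on the tool from outside, world axes, zero at the start; "torque": the same for the moment, N m; "width": finger opening in m; "grasp_force": force on a finger pad.
Only numpy, scipy, OpenCV 4.12 (cv2) and the standard library are available. Lean on these libraries where they do the work, as an engineer would, in place of code of your own. Each camera call takes 0.05 s, during which the arm holds its last target. There are 200 camera calls.

## Working session

There is one attempt and no reset: what is moved stays moved. The work goes in short steps, Python scripts to look and compute and a tool call to move; the robot and the scene stay as the last step left them, time stands still between calls to the robot, and variables do not carry over. Pictures are saved under pics/ and viewed, at most 10 in all, crops included, and the job is handed in when it is done.

Besides the shell and the picture viewer there is one more tool, called as name(argument=value, ...) on one line, values as JSON. carry_out: Moves the arm, as the interface text tells. Its arguments: {"type":"object","properties":{"gripper":{"type":"array","items":{"type":"number"}},"dp":{"type":"array","items":{"type":"array","items":{"type":"number"}}},"rotation":{"type":"array","items":{"type":"array","items":{"type":"number"}}},"squeeze":{"type":"number"}},"required":["gripper","dp","rotation"]}

```bash
mkdir -p pics; ls
python3 - <<'E'
from bench import bot
import cv2, numpy as np
o=bot.get_obs(); print({k:np.round(v,4) for k,v in o.items()}, bot.nose_length)
for n in ("scene","top"):
    c=bot.read_camera(n); np.save(f'{n}.npy',c,allow_pickle=True)
    cv2.imwrite(f'pics/{n}0.png',c['frame'][:,:,::-1])
    print(n,c['fx'],c['fy'],c['cx'],c['cy'],c['D'],c['origin'],c['attitude'])
E
```

```text
pics
{'time_s': np.float64(0.0), 'joint_positions': array([ 1.1044,  0.314 ,  0.045 ,  1.3036, -0.    ,  1.4312]), 'joint_vel': array([ 0.0009,  0.0001, -0.0002, -0.0007, -0.0014,  0.0004]), 'joint_torque': array([-0.00000e+00, -4.80618e+01,  2.98538e+01,  1.91000e-02,
       -3.00000e-04,  0.00000e+00]), 'eef_pos': array([0.1844, 0.5441, 0.2494]), 'tcp_rot': array([-3.000e-04,  1.627e-01,  9.867e-01, -9.000e-04]), 'contact_force': array([ 0.152 ,  1.0201, -0.0437]), 'torque': array([-0.0051,  0.0086,  0.006 ]), 'grasp_force': np.float64(0.0), 'width': np.float64(0.0855)} 0.019
scene 364.9090864107435 364.9090864107435 264.02175273108304 193.23391537157698 [0.04052481 0.         0.         0.         0.        ] [1.19483651 0.2986774  0.89754705] [0.53052752 0.19835998 0.29098103 0.77105377]
top 453.0706626306157 453.0706626306157 253.7241368596058 196.86313478803086 [-0.13627172  0.          0.          0.          0.        ] [0.36027671 0.0474246  1.32391031] [ 0.71413243  0.04747542 -0.05368599 -0.69633237]
```

View pics/scene0.png

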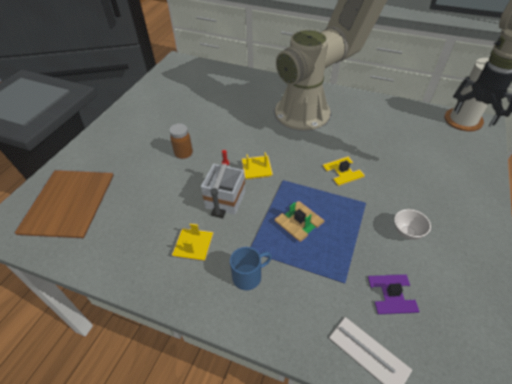

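View pics/top0.png

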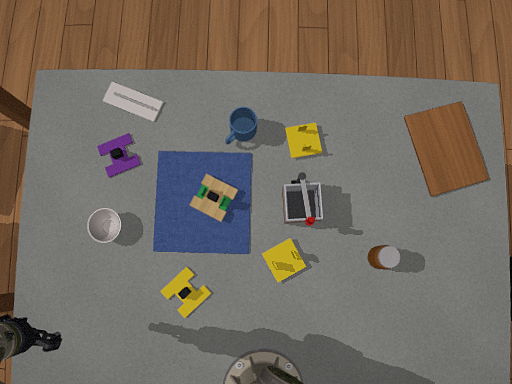

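Top view: the wooden/green double lid with black knob is on the mat at (215,197). Look-alikes of the outer lid are purple (119,155) and yellow (186,292); look-alikes of the inner lid are yellow (304,140) and (285,260). I choose (215,197). The canister is at (303,203), its post at about (301,178) and the red handle at (311,220).

```bash
cat > h.py <<'E'
import numpy as np, cv2
from scipy.spatial.transform import Rotation as R
from bench import bot
def cam(n): return bot.read_camera(n)
def rot(q): return R.from_quat(np.roll(q,-1))
def rays(c,px):
    K=np.array([[c['fx'],0,c['cx']],[0,c['fy'],c['cy']],[0,0,1]])
    u=cv2.undistortPoints(np.array(px,float).reshape(-1,1,2),K,np.array(c['D']))[:,0]
    d=np.c_[u[:,0],-u[:,1],-np.ones(len(u))]
    return np.array(c['origin']),rot(c['attitude']).apply(d)
def plane(c,px,z):
    o,d=rays(c,px); return o+d*((z-o[2])/d[:,2])[:,None]
def tri(c1,p1,c2,p2):
    o1,d1=rays(c1,[p1]);o2,d2=rays(c2,[p2]);d1=d1[0]/np.linalg.norm(d1);d2=d2[0]/np.linalg.norm(d2)
    t=np.linalg.lstsq(np.c_[d1,-d2],o2-o1,rcond=None)[0]
    a,b=o1+t[0]*d1,o2+t[1]*d2
    return (a+b)/2,np.linalg.norm(a-b)
def mask(c,lo,hi,box=None):
    h=cv2.cvtColor(c['frame'],cv2.COLOR_RGB2HSV); m=cv2.inRange(h,lo,hi)
    if box: k=np.zeros_like(m);x0,y0,x1,y1=box;k[y0:y1,x0:x1]=255;m&=k
    return m
def cen(m):
    ys,xs=np.nonzero(m); return np.array([xs.mean(),ys.mean()]),len(xs)
def project(c,P):
    K=np.array([[c['fx'],0,c['cx']],[0,c['fy'],c['cy']],[0,0,1]])
    p=rot(c['attitude']).inv().apply(np.atleast_2d(P)-c['origin'])*[1,-1,-1]
    return cv2.projectPoints(p,np.zeros(3),np.zeros(3),K,np.array(c['D']))[0][:,0]
def show(): 
    o=bot.get_obs(); print('t',round(float(o['time_s']),2),'tcp',np.round(o['eef_pos'],4),'R',np.round(rot(o['tcp_rot']).as_matrix(),3).tolist(),'F',np.round(o['contact_force'],1),'w',round(float(o['width']),4),'g',round(float(o['grasp_force']),1))
    return o
E
python3 - <<'E'
from h import *
T,S=[np.load(n+'.npy',allow_pickle=True).item() for n in('top','scene')]
# red handle
r=[]
for c,b in((T,(290,205,330,235)),(S,(210,140,240,170))):
    m=mask(c,(0,150,90),(8,255,255),b)|mask(c,(172,150,90),(180,255,255),b); p,n=cen(m); r.append(p); print('red',p,n)
print('handle tri',tri(T,r[0],S,r[1]))
# top depth z values
ys,xs=np.mgrid[0:384,0:512]
o,d=rays(T,np.c_[xs.ravel(),ys.ravel()]); f=rot(T['attitude']).apply([[0,0,-1]])[0]
P=o+d*T['range_z'].ravel()[:,None]; Z=P[:,2].reshape(384,512); np.save('P.npy',P.reshape(384,512,3))
for nm,b,z0,z1 in(('canister rim',(278,176,330,228),.09,.105),('wood plate',(185,168,245,226),.022,.035),('yel2',(255,230,312,290),.012,.03),('yel1',(280,115,330,165),.012,.03)):
    x0,y0,x1,y1=b; k=np.zeros((384,512),bool);k[y0:y1,x0:x1]=1;k&=(Z>z0)&(Z<z1)
    q=P.reshape(384,512,3)[k]; (cx,cy),s,a=cv2.minAreaRect((q[:,:2]*1000).astype(np.float32)); print(nm,len(q),cx,cy,s,a,np.median(q[:,2]))
for nm,c,b in(('top',T,(170,150,340,270)),('sc',S,(190,130,340,250))):
    x0,y0,x1,y1=b; cv2.imwrite(f'pics/{nm}crop.png',cv2.resize(c['frame'][y0:y1,x0:x1,::-1],None,fx=4.5,fy=4.5,interpolation=cv2.INTER_CUBIC))
E
```

```text
red [309.63636364 220.53030303] 66
red [224.86046512 157.62790698] 43
handle tri (array([ 0.47290256, -0.11034093,  0.12764442]), np.float64(0.0016188139731187678))
canister rim 234 536.0122680664062 -95.29527282714844 (113.53800964355469, 100.90936279296875) 4.780168056488037 0.1002586396407592
wood plate 1051 544.7825317382812 156.72799682617188 (105.42156982421875, 104.34024047851562) 64.1854476928711 0.029355025712192395
yel2 1042 369.26806640625 -51.33966827392578 (94.80122375488281, 94.5633544921875) 30.182722091674805 0.019655465807791872
yel1 872 723.0573120117188 -105.04611206054688 (97.06654357910156, 95.25167846679688) 12.530000686645508 0.019336926352444106
```

View pics/topcrop.png

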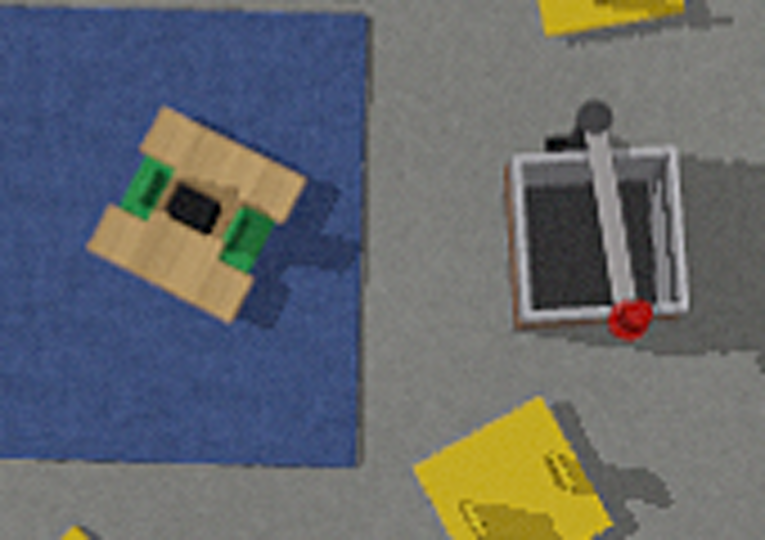

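The crop confirms it: a wooden plate with a black knob and green tabs in its notches at crop (195,207), the post at crop (593,115), and the lever across the mouth. Next I work out a wrist view over the canister.

```bash
cat >> h.py <<'E'
def goal(pos,yaw):
    """print dp / rotation for tool down, tool-y at world yaw (deg), from the measured pose"""
    o=bot.get_obs(); r=rot(o['tcp_rot']); y=np.deg2rad(yaw)
    Y=np.array([np.cos(y),np.sin(y),0]);Zt=np.array([0,0,-1.]);M=R.from_matrix(np.c_[np.cross(Y,Zt),Y,Zt])
    print('dp',np.round(r.inv().apply(np.array(pos)-o['eef_pos'])/.04,3),'rot',np.round((r.inv()*M).as_rotvec(degrees=True)/8,3))
E
python3 - <<'E'
from h import *
T=np.load('top.npy',allow_pickle=True).item()
print('hub',plane(T,[[301.8,175.6]],.116))
show(); goal((.50,-.10,.30),95)
E
```

```text
hub [[ 0.59637059 -0.09037741  0.116     ]]
t 0.1 tcp [0.1844 0.5442 0.2495] R [[-0.947, 0.321, -0.001], [0.321, 0.947, -0.001], [0.0, -0.002, -1.0]] F [-0.4  0.5 -0.4] w 0.0852 g 0.0
dp [-12.642 -12.721  -1.245] rot [-0.011 -0.004 -2.965]
```

carry_out(gripper=[0, 0, 0, 0, 0, 0, 0, 0, 0, 0, 0, 0], dp=[[-1.05, -1.06, -0.1], [-2.1, -2.12, -0.2], [-3.15, -3.18, -0.3], [-4.2, -4.24, -0.4], [-5.25, -5.3, -0.5], [-6.3, -6.36, -0.6], [-7.35, -7.42, -0.7], [-8.4, -8.48, -0.8], [-9.5, -9.54, -0.9], [-10.5, -10.6, -1.0], [-11.6, -11.7, -1.1], [-12.64, -12.72, -1.25]], rotation=[[0, 0, -0.25], [0, 0, -0.5], [0, 0, -0.75], [0, 0, -1], [0, 0, -1.25], [0, 0, -1.5], [0, 0, -1.75], [0, 0, -2], [0, 0, -2.25], [0, 0, -2.5], [0, 0, -2.75], [0, 0, -3]])

```text
time_s: 1.6
eef_pos: [0.5004, -0.1017, 0.3]
tcp_rot: [-0.0, -0.046, 0.999, 0.0]
contact_force: [0.9, 0.9, 0.2]
width: 0.0856
grasp_force: 0.0
```

Run:
```python
from h import *
show(); c=cam('wrist'); np.save('w1.npy',c,allow_pickle=True); print(c['origin'],c['attitude'],c['fx'],c['D'])
cv2.imwrite('pics/w1.png',c['frame'][:,:,::-1])
print(project(c,[[.473,-.11,.138],[.596,-.09,.116],[.53,-.09,.1]]))
```

```text
t 1.6 tcp [ 0.5004 -0.1017  0.3   ] R [[-0.996, -0.092, -0.001], [-0.092, 0.996, 0.0], [0.0, 0.001, -1.0]] F [0.9 0.9 0.2] w 0.0856 g 0.0
[ 0.42597236 -0.10909843  0.42396969] [ 0.66646835 -0.0991395  -0.10894949  0.73083603] 327.20833101805795 [-0.08384959  0.          0.          0.          0.        ]
[[251.30762506 146.36925002]
 [260.45697831 260.2240575 ]
 [266.33054915 196.41301524]]
```

View pics/w1.png

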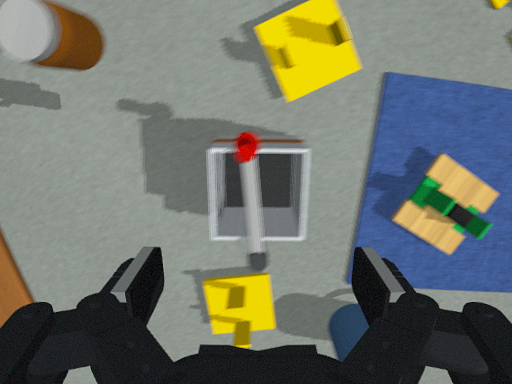

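The wrist view shows the canister's rim corners near (207,147), (311,150), (303,241) and (211,240), the red handle at (248,146), the hub at (258,261), and the double lid at (447,205) with its tabs.

```bash
cat >> h.py <<'E'
def cloud(c):
    ys,xs=np.mgrid[0:384,0:512]; o,d=rays(c,np.c_[xs.ravel(),ys.ravel()])
    return (o+d*c['range_z'].ravel()[:,None]).reshape(384,512,3)
def rim(c,z=.1,near=(.53,-.095),rad=.085,inner=True):
    """rect of the rim band: pixels at rim height by depth, cast by ray onto plane z"""
    P=cloud(c); k=(abs(P[...,2]-z)<.004)&(np.hypot(P[...,0]-near[0],P[...,1]-near[1])<rad)
    k=cv2.morphologyEx(k.astype(np.uint8)*255,cv2.MORPH_OPEN,np.ones((2,2)))
    ys,xs=np.nonzero(k); q=plane(c,np.c_[xs,ys],z)[:,:2]; return k,q
E
python3 - <<'E'
from h import *
T,S,W=[np.load(n+'.npy',allow_pickle=True).item() for n in('top','scene','w1')]
from scipy.optimize import least_squares
for n,c in(('W',W),('T',T)):
    k,q=rim(c); print(n,len(q),'z med',np.median(cloud(c)[k>0][:,2]),cv2.minAreaRect((q*1000).astype(np.float32)))
    # robust fit of the square band's centre line (half side 48 mm)
    def f(p):
        cs,sn=np.cos(p[2]),np.sin(p[2]); d=q-p[:2]; u=np.c_[d@[cs,sn],d@[-sn,cs]]
        return np.abs(u).max(1)-.048
    s=least_squares(f,[.53,-.095,.07],loss='soft_l1',f_scale=.001); print(' band fit',s.x[:2],np.rad2deg(s.x[2]),np.median(abs(f(s.x))))
# red
def red(c,b): return cen(mask(c,(0,150,60),(8,255,255),b)|mask(c,(172,150,60),(180,255,255),b))
print('red W',red(W,(225,120,275,175)),'tri W-S',tri(W,red(W,(225,120,275,175))[0],S,red(S,(210,140,240,170))[0]))
for n,c,b in(('W',W,(225,120,275,175)),('T',T,(290,205,330,235))):
    P=cloud(c); m=(mask(c,(0,150,60),(8,255,255),b)|mask(c,(172,150,60),(180,255,255),b))>0; q=P[m]; t=q[:,2]>.15
    print(n,'red cloud top',q[t].mean(0),t.sum(),'max z',q[:,2].max())
    P2=P[(abs(P[...,2]-.112)<.008)&(np.hypot(P[...,0]-.598,P[...,1]+.09)<.02)]; print('hub pts',len(P2),P2.mean(0),P2[P2[:,2]>.114].mean(0))
E
```

```text
W 1476 z med 0.1000805525914808 ((529.6223754882812, -94.45733642578125), (101.15324401855469, 100.43112182617188), 4.685336589813232)
 band fit [ 0.52944207 -0.09450773] 4.622640991865417 0.001211983622394875
T 118 z med 0.09465782041629067 ((526.7332153320312, -98.64543914794922), (100.47969818115234, 101.1618423461914), 4.9318461418151855)
 band fit [ 0.52658745 -0.09868643] 5.018485792326574 0.0013730706511004415
red W (array([245.99116608, 146.53180212]), 566) tri W-S (array([ 0.47397719, -0.11217629,  0.12791648]), np.float64(0.00587671130664151))
W red cloud top [ 0.47265998 -0.11229797  0.16098907] 254 max z 0.4239696863064964
hub pts 422 [ 0.59268969 -0.09062687  0.11540423] [ 0.59364886 -0.09059252  0.11597232]
T red cloud top [ 0.4704095  -0.10619414  0.19628591] 30 max z 1.3239103138576422
hub pts 65 [ 0.59314467 -0.09006323  0.11569393] [ 0.59397218 -0.08978888  0.11674265]
```

Run:
```python
from h import *
goal((.4750,-.1115,.142),100.4)
```

```text
dp [ 0.74  -0.014  3.944] rot [-0.032  0.014 -0.66 ]
```

carry_out(gripper=[0, 0, 0, 0, 0, 1, 1, 1, 1, 1, 1], dp=[[0.74, 0, 0.8], [0.74, 0, 2], [0.74, 0, 3], [0.74, 0, 3.94], [0.74, 0, 3.94], [0.74, 0, 3.94], [0.74, 0, 3.94], [0.74, 0, 3.94], [0.74, 0, 3.94], [0.74, 0, 3.94], [0.74, 0, 3.94]], rotation=[[0, 0, -0.4], [0, 0, -0.66], [0, 0, -0.66], [0, 0, -0.66], [0, 0, -0.66], [0, 0, -0.66], [0, 0, -0.66], [0, 0, -0.66], [0, 0, -0.66], [0, 0, -0.66], [0, 0, -0.66]], squeeze=30)

```text
time_s: 3.02
eef_pos: [0.4713, -0.1026, 0.1436]
tcp_rot: [0.001, -0.092, 0.996, -0.0]
contact_force: [-0.9, -0.5, 5.2]
width: 0.0153
grasp_force: 29.3
```

Run:
```python
from h import *
o=show(); H=np.array([.5973,-.0890]); p=o['eef_pos'][:2]-H; r=np.hypot(*p); a0=np.arctan2(p[1],p[0]); print(r,np.rad2deg(a0)-180-4.65+360)
M=rot(o['tcp_rot'])
for d in range(9,109,9):
    q=.124*np.array([np.cos(a0+np.deg2rad(d)),np.sin(a0+np.deg2rad(d))])-p*.124/r
    print(d,np.round(M.inv().apply([*q,0])/.04,2),round(-d/8,3))
```

```text
t 3.02 tcp [ 0.4713 -0.1026  0.1436] R [[-0.983, -0.183, 0.002], [-0.183, 0.983, -0.001], [-0.002, -0.001, -1.0]] F [-0.9 -0.5  5.2] w 0.0153 g 29.3
0.12673995522712717 1.502546533062855
9 [-0.   -0.49  0.  ] -1.125
18 [-0.08 -0.97  0.  ] -2.25
27 [-0.23 -1.43  0.  ] -3.375
36 [-0.45 -1.86  0.  ] -4.5
45 [-0.74 -2.26  0.  ] -5.625
54 [-1.08 -2.6   0.  ] -6.75
63 [-1.48 -2.88  0.01] -7.875
72 [-1.91 -3.1   0.01] -9.0
81 [-2.37 -3.25  0.01] -10.125
90 [-2.85 -3.33  0.01] -11.25
99 [-3.34 -3.33  0.01] -12.375
108 [-3.82 -3.25  0.01] -13.5
```

carry_out(gripper=[1, 1, 1, 1, 1, 1, 1, 1, 1, 1, 1, 1], dp=[[0, -0.49, 0], [-0.08, -0.97, 0], [-0.23, -1.43, 0], [-0.45, -1.86, 0], [-0.74, -2.26, 0], [-1.08, -2.6, 0], [-1.48, -2.88, 0], [-1.91, -3.1, 0], [-2.37, -3.25, 0], [-2.85, -3.33, 0], [-3.34, -3.33, 0], [-3.82, -3.25, 0]], rotation=[[0, 0, -1.125], [0, 0, -2.25], [0, 0, -3.375], [0, 0, -4.5], [0, 0, -5.625], [0, 0, -6.75], [0, 0, -7.875], [0, 0, -9], [0, 0, -10.125], [0, 0, -11.25], [0, 0, -12.375], [0, 0, -13.5]])

```text
time_s: 4.53
eef_pos: [0.6471, -0.2054, 0.1438]
tcp_rot: [0.001, 0.86, -0.51, 0.003]
contact_force: [2.8, -7.3, 1.6]
width: 0.0152
grasp_force: 29.3
```

carry_out(gripper=[1, 0, 0, 0, 0, 0, 0, 0], dp=[[0, 0, 0], [0, 0, 0], [0, 0, 0], [0, 0, 0], [0, 0, 0], [0, 0, -1], [0, 0, -2.5], [0, 0, -4]], rotation=[[0, 0, 0], [0, 0, 0], [0, 0, 0], [0, 0, 0], [0, 0, 0], [0, 0, 0], [0, 0, 0], [0, 0, 0]])

```text
time_s: 5.52
eef_pos: [0.6442, -0.2018, 0.3042]
tcp_rot: [-0.0, 0.86, -0.511, -0.0]
contact_force: [1.1, -0.9, -0.1]
width: 0.0856
grasp_force: 0.0
```

Run:
```python
from h import *
o=show(); goal((.48,.03,.32),80)
```

```text
t 5.53 tcp [ 0.6442 -0.2018  0.3042] R [[0.478, -0.878, -0.0], [-0.878, -0.478, 0.0], [-0.001, 0.0, -1.0]] F [ 1.1 -0.9 -0.1] w 0.0856 g 0.0
dp [-7.054  0.836 -0.391] rot [6.000e-03 0.000e+00 1.607e+01]
```

Run:
```python
from h import *
goal((.48,-.09,.30),94.65)
```

```text
dp [-4.419  2.27   0.108] rot [5.0000e-03 1.0000e-03 1.4239e+01]
```

carry_out(gripper=[0, 0, 0, 0, 0, 0, 0, 0, 0, 0, 0, 0], dp=[[-0.4, 0.2, 0], [-0.8, 0.4, 0], [-1.2, 0.6, 0], [-1.6, 0.8, 0], [-2, 1, 0], [-2.4, 1.2, 0], [-2.8, 1.4, 0], [-3.2, 1.6, 0], [-3.6, 1.8, 0.1], [-4.1, 2.05, 0.1], [-4.42, 2.27, 0.1], [-4.42, 2.27, 0.1]], rotation=[[0, 0, 1.3], [0, 0, 2.6], [0, 0, 3.9], [0, 0, 5.2], [0, 0, 6.5], [0, 0, 7.8], [0, 0, 9.1], [0, 0, 10.4], [0, 0, 11.7], [0, 0, 13], [0, 0, 14.24], [0, 0, 14.24]])

```text
time_s: 7.02
eef_pos: [0.4797, -0.0897, 0.2992]
tcp_rot: [0.0, -0.042, 0.999, -0.0]
contact_force: [0.1, 0.1, -0.4]
width: 0.0855
grasp_force: 0.0
```

carry_out(gripper=[0, 0, 0], dp=[[0, 0, 0], [0, 0, 0], [0, 0, 0]], rotation=[[0, 0, 0], [0, 0, 0], [0, 0, 0]])

```text
time_s: 7.4
eef_pos: [0.4807, -0.0905, 0.2985]
tcp_rot: [-0.0, -0.041, 0.999, 0.0]
contact_force: [0.2, 0.3, -0.7]
width: 0.0854
grasp_force: 0.0
```

```bash
cat >> h.py <<'E'
from scipy.optimize import least_squares
def canister(c):
    k,q=rim(c)
    def f(p):
        cs,sn=np.cos(p[2]),np.sin(p[2]); d=q-p[:2]; u=np.c_[d@[cs,sn],d@[-sn,cs]]
        return np.abs(u).max(1)-.048
    s=least_squares(f,[.53,-.095,.07],loss='soft_l1',f_scale=.001)
    print('can rect',len(q),cv2.minAreaRect((q*1000).astype(np.float32)),'fit',np.round(s.x[:2],4),np.rad2deg(s.x[2]),'z',np.median(cloud(c)[k>0][:,2]))
E
python3 - <<'E'
from h import *
o=show(); c=cam('wrist'); np.save('w2.npy',c,allow_pickle=True); cv2.imwrite('pics/w2.png',c['frame'][:,:,::-1]); canister(c)
P=cloud(c); b=(60,60,290,330); m=(mask(c,(0,150,60),(8,255,255),b)|mask(c,(172,150,60),(180,255,255),b))>0
q=P[m&(P[...,2]>.12)&(P[...,2]<.17)]; print('red',q.mean(0),len(q)); d=q.mean(0)[:2]-[.5973,-.089]; print('lever deg',np.rad2deg(np.arctan2(d[1],d[0]))+180-4.65, np.hypot(*d))
show(); goal((.50,.179,.30),64)
E
```

```text
t 7.4 tcp [ 0.4807 -0.0905  0.2985] R [[-0.997, -0.081, -0.0], [-0.081, 0.997, 0.0], [0.0, 0.0, -1.0]] F [ 0.2  0.3 -0.7] w 0.0854 g 0.0
can rect 1632 ((529.7313232421875, -94.54804229736328), (101.39513397216797, 100.54737091064453), 4.632401466369629) fit [ 0.5295 -0.0945] 4.611502665424564 z 0.1001146695144981
red [nan nan nan] 0
lever deg nan nan
t 7.45 tcp [ 0.4807 -0.0904  0.2985] R [[-0.997, -0.081, -0.0], [-0.081, 0.997, 0.0], [0.0, 0.0, -1.0]] F [ 0.3  0.1 -0.1] w 0.0851 g 0.0
dp [-1.028  6.675 -0.037] rot [ 1.000e-03 -2.000e-03  3.833e+00]<stdin>:4: RuntimeWarning: Mean of empty slice.
  ret = um.true_divide(
```

View pics/w2.png

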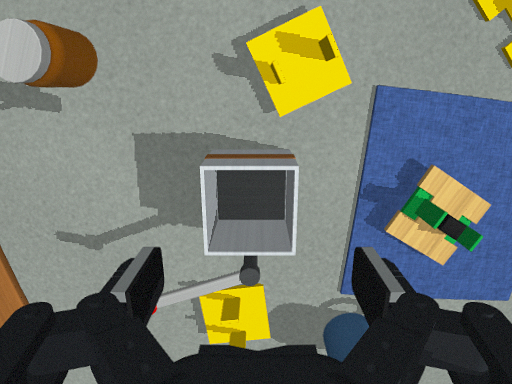

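Lever is clear (bar from the hub at (250,272) to (150,308)), and the mouth at (249,209) is open. Now to the lid.

carry_out(gripper=[0, 0, 0, 0, 0, 0, 0, 0, 0], dp=[[-0.1, 1, 0], [-0.3, 2, 0], [-0.5, 3.2, 0], [-0.7, 4.4, 0], [-0.9, 5.6, 0], [-1.03, 6.67, 0], [-1.03, 6.67, 0], [-1.03, 6.67, 0], [-1.03, 6.67, 0]], rotation=[[0, 0, 0.6], [0, 0, 1.3], [0, 0, 2], [0, 0, 2.6], [0, 0, 3.2], [0, 0, 3.83], [0, 0, 3.83], [0, 0, 3.83], [0, 0, 3.83]])

```text
time_s: 8.57
eef_pos: [0.5, 0.178, 0.2987]
tcp_rot: [-0.0, 0.225, 0.974, -0.0]
contact_force: [-0.6, 1.0, 0.0]
width: 0.0853
grasp_force: 0.0
```

```bash
cat >> h.py <<'E'
def lid(c,near=(.545,.157)):
    P=cloud(c); n=np.hypot(P[...,0]-near[0],P[...,1]-near[1])<.085
    h=cv2.cvtColor(c['frame'],cv2.COLOR_RGB2HSV)
    w=(cv2.inRange(h,(8,60,110),(24,190,255))>0)&n&(abs(P[...,2]-.029)<.005)
    ys,xs=np.nonzero(w); q=plane(c,np.c_[xs,ys],.029)[:,:2]
    print('wood',len(q),'z',np.median(P[w][:,2]),cv2.minAreaRect((q*1000).astype(np.float32)))
    g=(cv2.inRange(h,(45,80,30),(85,255,255))>0)&n; t=g&(P[...,2]>.068)&(P[...,2]<.085); q=P[t]
    print('tab tops',len(q)); 
    if len(q)>10:
        l,lab,ce=cv2.kmeans(q[:,:2].astype(np.float32),2,None,(3,50,1e-6),5,0); a,b=ce; d=a-b
        print('  centres',ce,'sep',np.hypot(*d),'yaw',np.rad2deg(np.arctan2(d[1],d[0])),'mid',ce.mean(0),'z',np.median(q[:,2]))
    k=(h[...,2]<60)&n&(P[...,2]>.055)&(P[...,2]<.075); q=P[k]
    if len(q)>10: print('knob',len(q),'z',np.median(q[:,2]),cv2.minAreaRect((q[:,:2]*1000).astype(np.float32)))
E
python3 - <<'E'
from h import *
o=show(); c=cam('wrist'); np.save('w3.npy',c,allow_pickle=True); cv2.imwrite('pics/w3.png',c['frame'][:,:,::-1]); lid(c)
print('w2:'); lid(np.load('w2.npy',allow_pickle=True).item())
E
```

```text
t 8.57 tcp [0.5    0.178  0.2987] R [[-0.898, 0.439, -0.0], [0.439, 0.898, -0.0], [-0.0, -0.0, -1.0]] F [-0.6  1.   0. ] w 0.0853 g 0.0
wood 4520 z 0.029392176805153908 ((543.9168701171875, 156.11680603027344), (104.32612609863281, 104.5302734375), 63.9474983215332)
tab tops 201
  centres [[0.5556016  0.18436001]
 [0.5294717  0.12968355]] sep 0.060599398 yaw 64.45684 mid [0.5425366  0.15702179] z 0.07513635741831143
knob 460 z 0.06322638540802 ((543.0526123046875, 156.3512725830078), (28.909183502197266, 20.32638168334961), 64.47014617919922)
w2:
wood 3737 z 0.02924194146291298 ((543.5731811523438, 154.50283813476562), (107.20751953125, 104.33436584472656), 64.0748062133789)
tab tops 276
  centres [[0.5566578  0.1820369 ]
 [0.5302828  0.12720707]] sep 0.06084366 yaw 64.31088 mid [0.54347026 0.15462199] z 0.07405338942423503
knob 392 z 0.06310365258261935 ((543.4301147460938, 155.19053649902344), (31.49359130859375, 21.373394012451172), 63.745697021484375)
```

View pics/w3.png

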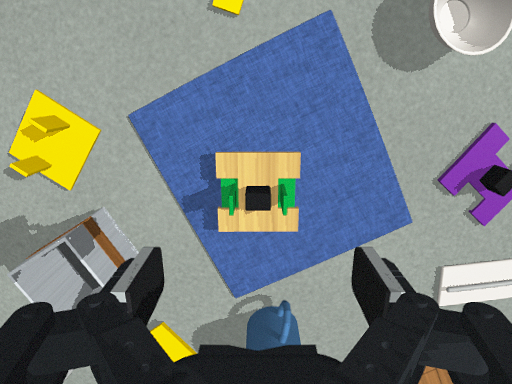

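Wrist view 3 shows the wood plate centred at (258,192), green tabs at (230,197) and (288,197), and the black knob at (258,198). The measured heights (plate 29 mm, tab tops 75 mm) agree with the text.

Run:
```python
from h import *
goal((.5435,.1560,.057),64.1)
```

```text
dp [-1.217 -0.015  6.044] rot [-0.     0.    -0.023]
```

carry_out(gripper=[0, 0, 0, 0, 0, 0, 0, 0, 0, 0, 0, 0], dp=[[-0.8, 0, 0.4], [-1.22, 0, 1.2], [-1.22, 0, 2], [-1.22, 0, 2.8], [-1.22, 0, 3.6], [-1.22, 0, 4.3], [-1.22, 0, 4.9], [-1.22, 0, 5.4], [-1.22, 0, 5.8], [-1.22, 0, 6.04], [-1.22, 0, 6.04], [-1.22, 0, 6.04]], rotation=[[0, 0, 0], [0, 0, 0], [0, 0, 0], [0, 0, 0], [0, 0, 0], [0, 0, 0], [0, 0, 0], [0, 0, 0], [0, 0, 0], [0, 0, 0], [0, 0, 0], [0, 0, 0]])

```text
time_s: 10.12
eef_pos: [0.5444, 0.1577, 0.0578]
tcp_rot: [0.001, 0.225, 0.974, 0.0]
contact_force: [-0.3, -0.5, -0.3]
width: 0.0853
grasp_force: 0.0
```

carry_out(gripper=[0.1, 0.2, 0.3, 1, 1, 1, 1, 1], dp=[[0, 0, 0], [0, 0, 0], [0, 0, 0], [0, 0, 0], [0, 0, 0], [0, 0, 0], [0, 0, 0], [0, 0, 0]], rotation=[[0, 0, 0], [0, 0, 0], [0, 0, 0], [0, 0, 0], [0, 0, 0], [0, 0, 0], [0, 0, 0], [0, 0, 0]], squeeze=50)

```text
time_s: 11.12
eef_pos: [0.5442, 0.1577, 0.0578]
tcp_rot: [0.001, 0.225, 0.974, 0.0]
contact_force: [-0.6, 0.1, 5.8]
width: 0.0657
grasp_force: 57.7
```

carry_out(gripper=[1, 1, 1, 1, 1, 1, 1, 1, 1, 1, 1, 1], dp=[[0, 0, -0.1], [0, 0, -0.3], [0, 0, -0.6], [0, 0, -1], [0, 0, -1.5], [0, 0, -2], [0, 0, -2.5], [0, 0, -3], [0, 0, -3.5], [0, 0, -3.85], [0, 0, -4.05], [0, 0, -4.05]], rotation=[[0, 0, 0], [0, 0, 0], [0, 0, 0], [0, 0, 0], [0, 0, 0], [0, 0, 0], [0, 0, 0], [0, 0, 0], [0, 0, 0], [0, 0, 0], [0, 0, 0], [0, 0, 0]])

```text
time_s: 12.62
eef_pos: [0.544, 0.1577, 0.2196]
tcp_rot: [0.0, 0.225, 0.974, 0.0]
contact_force: [0.5, -0.5, -3.3]
width: 0.0655
grasp_force: 56.8
```

```bash
cat >> h.py <<'E'
def held(c,tag):
    """wood plate and tabs in the tool frame, plate plane from depth"""
    o=show(); P=cloud(c); r=rot(o['tcp_rot']); Q=r.inv().apply((P-o['eef_pos']).reshape(-1,3)).reshape(P.shape)
    h=cv2.cvtColor(c['frame'],cv2.COLOR_RGB2HSV)
    w=(cv2.inRange(h,(8,60,90),(24,190,255))>0)&(abs(Q[...,2]-.028)<.012)&(np.hypot(Q[...,0],Q[...,1])<.085)
    q=Q[w]; A=np.c_[q[:,:2],np.ones(len(q))]; s=np.linalg.lstsq(A,q[:,2],rcond=None)[0]
    print('plate z tool',np.median(q[:,2]),'tilt deg',np.rad2deg(s[:2]),len(q),cv2.minAreaRect((q[:,:2]*1000).astype(np.float32)))
    g=(cv2.inRange(h,(45,80,30),(85,255,255))>0)&(np.hypot(Q[...,0],Q[...,1])<.07); q=Q[g&(Q[...,2]<-.01)]
    print('tabs top x',q[:,0].min(),q[:,0].max() if len(q) else 0,len(q))
    cv2.imwrite(f'pics/{tag}.png',c['frame'][:,:,::-1])
E
python3 - <<'E'
from h import *
held(cam('wrist'),'w4'); goal((.5295,-.0945,.22),94.62)
E
```

```text
t 12.68 tcp [0.5437 0.1577 0.2189] R [[-0.899, 0.438, -0.0], [0.438, 0.899, 0.0], [0.0, -0.0, -1.0]] F [-0.6 -0.2 -3.9] w 0.065 g 56.8
plate z tool 0.02780398020791102 tilt deg [ 0.14494864 -0.01371725] 22404 ((-1.2210311889648438, -0.36544036865234375), (105.0473861694336, 104.53431701660156), 0.0019230999751016498)
tabs top x -0.013224648598547502 0.01824022592037589 2097
dp [-2.445 -5.821 -0.028] rot [ 0.000e+00 -2.000e-03 -3.828e+00]
```

View pics/w4.png

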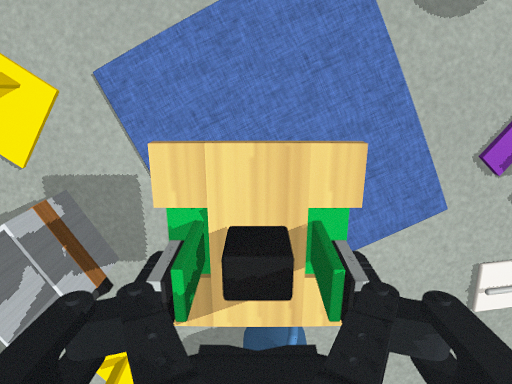

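Lid held level with both parts together (wood centred at (258,235), tabs between the pads). Carrying it over the mouth.

carry_out(gripper=[1, 1, 1, 1, 1, 1, 1, 1, 1, 1, 1, 1], dp=[[-0.1, -0.2, 0], [-0.25, -0.6, 0], [-0.5, -1.2, 0], [-0.8, -1.9, 0], [-1.1, -2.6, 0], [-1.4, -3.3, 0], [-1.7, -4, 0], [-2, -4.7, 0], [-2.2, -5.3, 0], [-2.35, -5.65, 0], [-2.42, -5.83, 0], [-2.42, -5.83, 0]], rotation=[[0, 0, -0.15], [0, 0, -0.4], [0, 0, -0.8], [0, 0, -1.2], [0, 0, -1.7], [0, 0, -2.2], [0, 0, -2.6], [0, 0, -3.1], [0, 0, -3.5], [0, 0, -3.7], [0, 0, -3.83], [0, 0, -3.83]])

```text
time_s: 14.18
eef_pos: [0.5282, -0.0948, 0.2187]
tcp_rot: [-0.0, -0.04, 0.999, 0.0]
contact_force: [0.3, -0.5, -3.4]
width: 0.0652
grasp_force: 56.8
```

carry_out(gripper=[1, 1, 1], dp=[[0, 0, 0], [0, 0, 0], [0, 0, 0]], rotation=[[0, 0, 0], [0, 0, 0], [0, 0, 0]])

```text
time_s: 14.55
eef_pos: [0.5286, -0.0939, 0.2191]
tcp_rot: [0.0, -0.041, 0.999, 0.0]
contact_force: [0.6, 0.5, -2.3]
width: 0.0654
grasp_force: 56.8
```

Run:
```python
from h import *
held(cam('wrist'),'w5'); goal((.5285,-.0945,.160),94.62)
```

```text
t 14.6 tcp [ 0.5286 -0.094   0.2191] R [[-0.997, -0.081, 0.0], [-0.081, 0.997, 0.0], [-0.0, 0.0, -1.0]] F [ 0.8 -0.1 -3.2] w 0.0652 g 56.8
plate z tool 0.028492523520505804 tilt deg [0.07901652 0.01655044] 22380 ((-0.5710601806640625, -0.4371337890625), (104.88102722167969, 105.10575866699219), 89.95597839355469)
tabs top x -0.012463329123671863 0.019466592300076576 2056
dp [ 0.003 -0.013  1.478] rot [0.001 0.001 0.007]
```

carry_out(gripper=[1, 1, 1, 1, 1, 1, 1, 1, 1, 1], dp=[[0, 0, 0.25], [0, 0, 0.6], [0, 0, 0.95], [0, 0, 1.25], [0, 0, 1.45], [0, 0, 1.6], [0, 0, 1.7], [0, 0, 1.78], [0, 0, 1.83], [0, 0, 1.83]], rotation=[[0, 0, 0], [0, 0, 0], [0, 0, 0], [0, 0, 0], [0, 0, 0], [0, 0, 0], [0, 0, 0], [0, 0, 0], [0, 0, 0], [0, 0, 0]])

```text
time_s: 15.85
eef_pos: [0.5285, -0.0944, 0.1459]
tcp_rot: [0.0, -0.04, 0.999, 0.0]
contact_force: [-0.6, 0.5, -3.0]
width: 0.0651
grasp_force: 56.8
```

carry_out(gripper=[1, 1, 1, 1, 1, 1], dp=[[0, 0, 0.05], [0, 0, 0.1], [0, 0, 0.14], [0, 0, 0.17], [0, 0, 0.2], [0, 0, 0.2]], rotation=[[0, 0, 0], [0, 0, 0], [0, 0, 0], [0, 0, 0], [0, 0, 0], [0, 0, 0]])

```text
time_s: 16.6
eef_pos: [0.5285, -0.0944, 0.1379]
tcp_rot: [0.0, -0.04, 0.999, 0.0]
contact_force: [0.0, -1.0, -3.9]
width: 0.0653
grasp_force: 57.0
```

Force is still just the weight, so go a little further until the flange touches.

carry_out(gripper=[1, 1, 1], dp=[[0, 0, 0.02], [0, 0, 0.035], [0, 0, 0.035]], rotation=[[0, 0, 0], [0, 0, 0], [0, 0, 0]])

```text
time_s: 16.98
eef_pos: [0.5286, -0.0944, 0.1378]
tcp_rot: [0.0, -0.04, 0.999, -0.0]
contact_force: [-3.9, 0.6, 6.7]
width: 0.0651
grasp_force: 58.1
```

Contact at the expected height, so it is seated. Release and rise.

carry_out(gripper=[0, 0, 0, 0, 0, 0, 0, 0, 0, 0, 0, 0], dp=[[0, 0, 0], [0, 0, 0], [0, 0, 0], [0, 0, 0], [0, 0, -0.3], [0, 0, -0.8], [0, 0, -1.4], [0, 0, -2], [0, 0, -2.6], [0, 0, -3], [0, 0, -3], [0, 0, -3]], rotation=[[0, 0, 0], [0, 0, 0], [0, 0, 0], [0, 0, 0], [0, 0, 0], [0, 0, 0], [0, 0, 0], [0, 0, 0], [0, 0, 0], [0, 0, 0], [0, 0, 0], [0, 0, 0]])

```text
time_s: 18.48
eef_pos: [0.5284, -0.0943, 0.2562]
tcp_rot: [-0.0, -0.04, 0.999, 0.0]
contact_force: [-0.2, 0.0, 0.0]
width: 0.0852
grasp_force: 0.0
```

```bash
cat >> h.py <<'E'
def seated(c):
    """wood plate plane, knob and tab tops in world"""
    P=cloud(c); n=np.hypot(P[...,0]-.5295,P[...,1]+.0945)<.085
    h=cv2.cvtColor(c['frame'],cv2.COLOR_RGB2HSV)
    w=(cv2.inRange(h,(8,60,90),(24,190,255))>0)&n&(abs(P[...,2]-.109)<.012); q=P[w]
    s=np.linalg.lstsq(np.c_[q[:,:2],np.ones(len(q))],q[:,2],rcond=None)[0]
    print('plate z',np.median(q[:,2]),'tilt',np.rad2deg(s[:2]),cv2.minAreaRect((q[:,:2]*1000).astype(np.float32)))
    q=P[(h[...,2]<60)&n&(P[...,2]>.135)&(P[...,2]<.15)]; print('knob',len(q),np.median(q[:,2]),cv2.minAreaRect((q[:,:2]*1000).astype(np.float32)))
    g=(cv2.inRange(h,(45,80,30),(85,255,255))>0)&n; q=P[g&(P[...,2]>.148)&(P[...,2]<.165)]
    print('tab tops',len(q),np.median(q[:,2]) if len(q) else '')
    if len(q)>10:
        l,lab,ce=cv2.kmeans(q[:,:2].astype(np.float32),2,None,(3,50,1e-6),5,0); print('  ',ce.tolist(),ce.mean(0),[np.median(q[lab[:,0]==i,2]) for i in(0,1)])
    q=P[g&(abs(P[...,2]-.105)<.01)]; print('flange green',len(q),np.median(q[:,2]) if len(q) else '')
E
python3 - <<'E'
from h import *
o=show(); c=cam('wrist'); np.save('w6.npy',c,allow_pickle=True); cv2.imwrite('pics/w6.png',c['frame'][:,:,::-1]); seated(c)
goal((.5295,-.0945,.200),4.62)
E
```

```text
t 18.48 tcp [ 0.5284 -0.0943  0.2562] R [[-0.997, -0.081, -0.0], [-0.081, 0.997, 0.0], [0.0, 0.0, -1.0]] F [-0.2  0.   0. ] w 0.0852 g 0.0
plate z 0.10935152327721909 tilt [ 0.03031222 -0.00449736] ((529.3368530273438, -94.93260192871094), (105.07695770263672, 104.66067504882812), 4.599087715148926)
knob 1095 0.14321019240133404 ((527.809326171875, -88.42204284667969), (20.933361053466797, 42.809329986572266), 4.6815643310546875)
tab tops 501 0.15505031229856753
   [[0.5255053043365479, -0.06498552113771439], [0.5303183197975159, -0.12498298287391663]] [ 0.5279118  -0.09498425] [np.float64(0.15500881449275325), np.float64(0.15510852382907875)]
flange green 1448 0.10544257811925917
dp [-0.035 -0.01   1.395] rot [-2.0000e-03 -9.0000e-03  1.1252e+01]
```

View pics/w6.png

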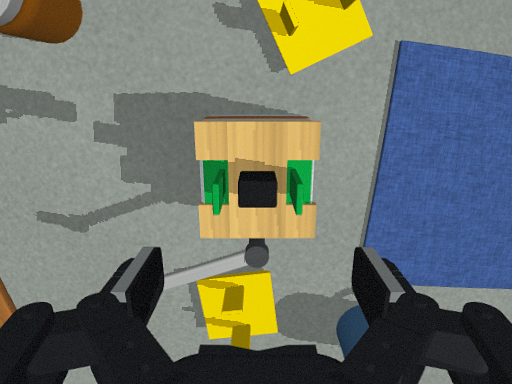

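Seated level (plate 109.3 mm, tab tops 155 mm, both parts home): wood at (257,180), knob at (257,189). Now turn a quarter and take the knob along x.

carry_out(gripper=[0, 0, 0.2, 0.4, 0.45, 0.45, 0.45, 0.45, 0.45, 0.45, 0.45, 0.45], dp=[[0, 0, 0], [0, 0, 0], [0, 0, 0], [0, 0, 0], [0, 0, 0], [0, 0, 0], [0, 0, 0], [-0.01, 0, 0.2], [-0.01, 0, 0.5], [-0.01, 0, 0.8], [-0.01, 0, 1], [-0.01, 0, 1]], rotation=[[0, 0, 1.2], [0, 0, 2.4], [0, 0, 3.6], [0, 0, 4.8], [0, 0, 6], [0, 0, 7.2], [0, 0, 8.4], [0, 0, 9.6], [0, 0, 10.6], [0, 0, 11.25], [0, 0, 11.25], [0, 0, 11.25]])

```text
time_s: 20.02
eef_pos: [0.5283, -0.0941, 0.2154]
tcp_rot: [-0.001, 0.677, 0.736, -0.0]
contact_force: [0.1, 1.4, 0.2]
width: 0.0467
grasp_force: 0.0
```

Run:
```python
from h import *
o=show(); c=cam('wrist'); cv2.imwrite('pics/w7.png',c['frame'][:,:,::-1]); seated(c)
goal((.5290,-.0945,.136),4.62)
```

```text
t 20.02 tcp [ 0.5283 -0.0941  0.2154] R [[-0.082, 0.997, -0.002], [0.997, 0.082, 0.001], [0.001, -0.002, -1.0]] F [0.1 1.4 0.2] w 0.0467 g 0.0
plate z 0.10937959790260168 tilt [-0.00108109 -0.09599769] ((529.278564453125, -94.99079132080078), (104.88587951660156, 104.91766357421875), 4.8467278480529785)
knob 1538 0.1432574945483141 ((529.1517944335938, -94.7386703491211), (21.71038055419922, 30.080062866210938), 4.23978853225708)
tab tops 828 0.15490592266934655
   [[0.5266780257225037, -0.0638478547334671], [0.5315144658088684, -0.12402573972940445]] [ 0.52909625 -0.0939368 ] [np.float64(0.15513145990793842), np.float64(0.1544159459040562)]
flange green 1851 0.10542829172873389
dp [-0.007  0.009  2.002] rot [-0.006 -0.003  0.011]
```

View pics/w7.png

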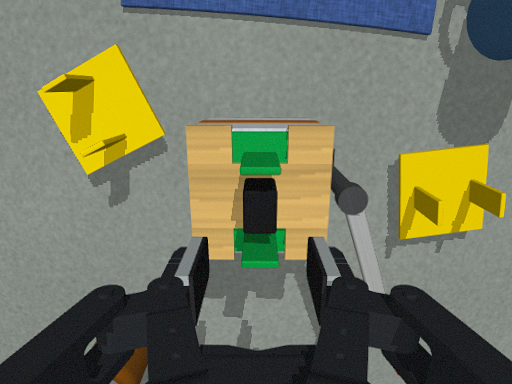

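The knob at (260,205) is centred between the half-closed fingers at (190,265) and (327,265), clear of the tabs at (260,163) and (260,248). Descend and grip.

carry_out(gripper=[0.45, 0.45, 0.45, 0.45, 0.45, 0.45, 0.45, 0.55, 0.65, 1, 1, 1], dp=[[0, 0.02, 0.3], [0, 0.02, 0.7], [0, 0.02, 1.1], [0, 0.02, 1.5], [0, 0.02, 1.8], [0, 0.02, 2], [0, 0.02, 2], [0, 0.02, 2], [0, 0.02, 2], [0, 0.02, 2], [0, 0.02, 2], [0, 0.02, 2]], rotation=[[0, 0, 0], [0, 0, 0], [0, 0, 0], [0, 0, 0], [0, 0, 0], [0, 0, 0], [0, 0, 0], [0, 0, 0], [0, 0, 0], [0, 0, 0], [0, 0, 0], [0, 0, 0]], squeeze=40)

```text
time_s: 21.58
eef_pos: [0.5301, -0.0944, 0.1371]
tcp_rot: [0.001, 0.678, 0.735, 0.0]
contact_force: [-0.1, 0.8, 5.0]
width: 0.0214
grasp_force: 40.0
```

carry_out(gripper=[1, 1, 1], dp=[[0, 0, 0], [0, 0, 0], [0, 0, 0]], rotation=[[0, 0, 0], [0, 0, 0], [0, 0, 0]])

```text
time_s: 21.95
eef_pos: [0.5301, -0.0944, 0.1371]
tcp_rot: [0.001, 0.678, 0.735, 0.0]
contact_force: [-0.2, -0.1, 5.2]
width: 0.0214
grasp_force: 40.0
```

carry_out(gripper=[1, 1, 1, 1, 1, 1, 1, 1, 1, 1, 1, 1], dp=[[0, 0, -0.06], [0, 0, -0.15], [0, 0, -0.3], [0, 0, -0.5], [0, 0, -0.75], [0, 0, -1.05], [0, 0, -1.4], [0, 0, -1.75], [0, 0, -2.1], [0, 0, -2.35], [0, 0, -2.48], [0, 0, -2.53]], rotation=[[0, 0, 0], [0, 0, 0], [0, 0, 0], [0, 0, 0], [0, 0, 0], [0, 0, 0], [0, 0, 0], [0, 0, 0], [0, 0, 0], [0, 0, 0], [0, 0, 0], [0, 0, 0]])

```text
time_s: 23.45
eef_pos: [0.5297, -0.0943, 0.2378]
tcp_rot: [-0.0, 0.678, 0.735, 0.0]
contact_force: [-0.1, 0.9, -2.1]
width: 0.0213
grasp_force: 39.2
```

carry_out(gripper=[1, 1, 1, 1], dp=[[0, 0, 0], [0, 0, 0], [0, 0, 0], [0, 0, 0]], rotation=[[0, 0, 0], [0, 0, 0], [0, 0, 0], [0, 0, 0]])

```text
time_s: 23.95
eef_pos: [0.5296, -0.0943, 0.2375]
tcp_rot: [-0.0, 0.678, 0.735, -0.0]
contact_force: [-0.3, -0.2, -2.1]
width: 0.0215
grasp_force: 39.2
```

Run:
```python
from h import *
show(); c=cam('wrist'); held(c,'w8'); S=cam('scene')
a=np.load('scene.npy',allow_pickle=True).item()
P=cloud(S); h=cv2.cvtColor(S['frame'],cv2.COLOR_RGB2HSV); n=np.hypot(P[...,0]-.53,P[...,1]+.095)<.08
q=P[(cv2.inRange(h,(45,80,30),(85,255,255))>0)&n]; print('green z range',len(q),np.percentile(q[:,2],[2,50,98]) if len(q) else '')
q=P[(cv2.inRange(h,(8,60,90),(24,190,255))>0)&n]; print('wood z',len(q),np.percentile(q[:,2],[5,50,95]))
x0,y0,x1,y1=150,90,310,210
cv2.imwrite('pics/s8.png',cv2.resize(S['frame'][y0:y1,x0:x1,::-1],None,fx=4,fy=4,interpolation=cv2.INTER_CUBIC))
for nm,b in(('mug',(225,240,275,295)),('jar',(165,120,198,162)),('bowl',(388,205,436,242))):
    x0,y0,x1,y1=b; print(nm,'diff',cv2.absdiff(S['frame'],a['frame'])[y0:y1,x0:x1].mean())
```

```text
t 23.95 tcp [ 0.5296 -0.0943  0.2375] R [[-0.081, 0.997, -0.0], [0.997, 0.081, 0.0], [0.0, -0.0, -1.0]] F [-0.3 -0.2 -2.1] w 0.0215 g 39.2
t 24.0 tcp [ 0.5297 -0.0943  0.2375] R [[-0.081, 0.997, -0.0], [0.997, 0.081, 0.0], [0.0, -0.0, -1.0]] F [-0.4  0.6 -1.6] w 0.0212 g 39.2
plate z tool 0.027880924084626623 tilt deg [0.30979024 0.03716864] 19327 ((11.267486572265625, -0.4730720520019531), (81.3054428100586, 104.65888214111328), 0.01812303625047207)
tabs top x -0.012238454347579388 0.016993138495132242 59
green z range 681 [0.1015358  0.1047807  0.14995113]
wood z 747 [0.04920855 0.2083621  0.2110613 ]
mug diff 2.846787878787879
jar diff 2.9485329485329483
bowl diff 3.8218843843843846
```

View pics/s8.png

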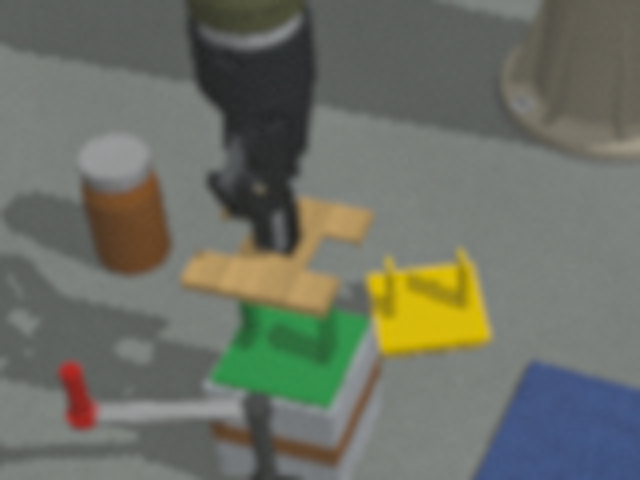

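The outer lid is held level at crop (275,260), its plate at about 0.209 m, 100 mm above where it sat. The green inner lid is seated on the canister at (295,355), with its flange at 0.105 m. The lever is clear at (75,400), and the mug, jar and bowl look unchanged. Handing in.

```bash
python3 -c "
from bench import bot
print(bot.close_job())"
```

```text
the job is handed in; nothing more can be done
None
```

Job handed in at about 24 s: lever swung clear to about 1.9 rad, inner lid fully seated and left in place, outer lid held level about 10 cm above where it sat, and the mug, jar and bowl not moved.

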